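# Sort spent batteries into the collection trays by kind

### The arm

A 6-joint arm with a two-finger parallel gripper is mounted at the origin on the work surface. World frame = base frame: x ahead of the robot, y to its left, z up, the work surface at z = 0. Lengths are in mm, angles in rad, forces in N, time in s.
With the tool pointing down it reaches from about 300 to 1000 mm from the base axis. Payload 5.1 kg.
Tool frame: the origin (TCP) lies at the centre of the arm's flange, where the gripper is bolted on; the fingertips stand tips_ahead ahead of it and the grasp point (between the pads) lies 171 mm ahead of it (tips_ahead is the distance from the TCP to the fingertips, in mm); z points along the fingers, y is the line along which they close (so a half turn about z gives the same grasp; the last joint's range is limited). The gripper opens to 95 mm and grips with 3 to 60 N. Pads are 20 mm wide; open, the fingers measure 119 mm over their backs; the gripper's body (75 mm by 180 mm) begins 59 mm behind the grasp point.
Start: joints at [1.238, 0.124, 1.65, -0, 1.367, -0.083], TCP at [160.709, 629.809, 404.756] pointing down, gripper open.
Joint ranges: [-2.61, 2.61], [-1.02, 2.33], [0.03, 2.71], [-1.35, 4.49], [0.32, 2.68], [-2.91, 2.91]. Speed limits (rad/s): [2.57, 2.57, 3.14, 3.14, 3.14, 3.14].

### API

Orientations are given as a unit quaternion [w, x, y, z].
In Python, from workcell import get_obs, read_camera, finish_job, tips_ahead gives the robot as it stands.
- The arm moves only by the shell command python3 -m creep 'ROWS'. ROWS is JSON, a list of rows, each a list of 7 numbers: the closure, from 0 (fully open) to 1 (shut), then the shift along the tool's x, y, z in cm, then the turn, a rotation vector about the tool's x, y, z in degrees. In form: [[fingers, x, y, z, rx, ry, rz], ...]. A call has exactly 10 rows; each row shifts and turns the commanded pose from where the row before left it, along the tool's axes as they then stand; what a row does not reach is not made up. A row lasts 1/8 s, in which the tool goes at most 62.5 mm and 10.7 degrees, less where a joint would pass 70% of its speed; a pose out of reach is approached as far as the arm can. A call is refused whole if a number of a shift passes 6.25 or a number of a turn 10.7, either way. A call with a gripper value outside its range is refused whole. The fingers move at their own pace and stop on an object; the grip force is fixed at half the most. Time passes only in rows, so rows that do not move let the fingers close, or fill a call up. It gives the time, the measured TCP pose, the force, the opening and the grip force at its end, in the units of the state.
- get_obs(): the state, without advancing time (a new reading comes with each control period).
- read_camera(name): name is "scene" or "top"; returns a dict with "pixels" (480x640x3 uint8, blue, green, red), "z_map" (480x640 float32, mm along the optical axis (not along the pixel's ray), 0 where there is no reading), "K" (3x3 intrinsics, pixels), "k1" (the pictures are not rectified: a ray, as slopes to the right and down, at radius r is drawn at 1 + k1 r^2 times it, then the intrinsics apply), "eye" and "rotation" of the camera in the world. Camera axes: x right, y up, looking along -z (the intrinsics and any distortion apply to the point x, -y, -z); pixel columns grow to the right and rows downward; lengths in mm; the calibration is good to about 2 mm. A picture is of the moment at which its call begins.
- finish_job(): hands the job in; it is judged then, once.
The state is a dict: "time": time; "joint_pos": joint angles; "joint_velocities": joint speeds; "joint_efforts": joint torques, N m; "tcp_pos": TCP position; "ee_rot": TCP orientation; "ft_force": force on the tool from outside, world axes, zero at the start; "torque": the same for the moment, N m; "width": opening from 0.0 (shut) to 1.0 (fully open); "finger_force": force on a finger pad.
Only numpy, scipy, OpenCV 4.12 (cv2) and the standard library are available. Lean on these libraries where they do the work, as an engineer would, in place of code of your own. Each camera call takes 0.05 s, during which the arm holds its last target. There are 200 camera calls.

### The job

Sort the five spent batteries on the bench into the collection trays: both lead batteries go into the red tray, the lithium pack into the yellow tray, and the two dry cells (round cell and small block) into the green tray. Stand each one flat on the bare tray floor, the same way up as it stands on the bench now (terminals on top, the lithium pack lying flat), and not on top of another battery; set them down, do not drop them.

Things in the scene. Friction and masses are not known exactly. Their poses are not given: they have to be found in the camera images.
- lead_tall_center (a point): centre (50 mm above its underside) of the tall sealed lead battery: a light grey upright block 70 x 47 mm and 100 mm high (x along the 70 mm, y along the 47 mm, z up), white label with a red band, two flat spade terminals 6 mm high on top; 0.7 kg; stands upright on the bench
- lead_long_center (a point): centre (26 mm above its underside) of the long sealed lead battery: a black block 97 x 43 mm and 52 mm high (x along the 97 mm, y along the 43 mm, z up), white label with a green band, two flat spade terminals 6 mm high on top; 0.56 kg; stands upright on the bench
- lithium_pack_center (a point): centre (9 mm above its underside) of the lithium pack: three round cells side by side in bright blue shrink wrap, lying flat, 70 x 56 mm and 18.6 mm high (x along the cells, 70 mm, y across them, 56 mm, z up); 0.15 kg; its sides may be gripped like those of a plain block
- round_cell_center (a point): centre (30 mm above its underside) of the round dry cell: an orange upright cylinder 33 mm across and 61 mm high (z up) with a black foot band and a steel button on top; 0.14 kg
- block_cell_center (a point): centre (24 mm above its underside) of the small dry block: a brass-coloured upright block 26.5 x 17.5 mm and 48.5 mm high (x along the 26.5 mm, y along the 17.5 mm, z up), black top with two round snap contacts; 0.046 kg
- lead_tray: the red tray for lead batteries: square open plastic tray, outside 170 x 170 mm and 40 mm high with 4 mm walls and a 4 mm floor (inside 162 x 162 mm, a rim of 3 mm overhangs outwards); origin at the centre of its underside on the bench, x and y along its sides, z up; it does not move on the bench. It is empty at the start.
- lithium_tray: the yellow tray for lithium packs: square open plastic tray, outside 170 x 170 mm and 40 mm high with 4 mm walls and a 4 mm floor (inside 162 x 162 mm, a rim of 3 mm overhangs outwards); origin at the centre of its underside on the bench, x and y along its sides, z up; it does not move on the bench. A spent black radio pack (100 x 55 mm, 18 mm high) already lies loose along its -y wall, covering its floor from y = -79 to -21 mm; the floor on the +y side is free.
- dry_tray: the green tray for dry cells: square open plastic tray, outside 170 x 170 mm and 40 mm high with 4 mm walls and a 4 mm floor (inside 162 x 162 mm, a rim of 3 mm overhangs outwards); origin at the centre of its underside on the bench, x and y along its sides, z up; it does not move on the bench. A spent flat battery, white with a black band (67 x 62 mm, 22 mm high), already lies loose at its -y wall, covering its floor from y = -80 to -16 mm; the floor on the +y side is free.
There are look-alikes about, which are no part of the job. Leave any turquoise look-alike of the part that bears round_cell_center alone. Leave any orange look-alike of the part that bears lead_tall_center alone.

How it is judged (in metres and radians):
At the end, for the whole second after the job is handed in: Each battery is in the tray of its kind, its centre within 78 mm of the tray's centre along both tray sides, at its standing height over the tray floor to 6 mm (not on top of anything), its own z axis within 0.12 rad of vertical, released and at rest (x of lead_tall_center in the frame of lead_tray between -0.078 and 0.078 m and y of lead_tall_center in the frame of lead_tray between -0.078 and 0.078 m and z of lead_tall_center in the frame of lead_tray between 0.048 and 0.06 m and angle between each of lead_tall_center, lead_long_center, lithium_pack_center, round_cell_center, block_cell_center's own z axis and vertical below 0.12 rad and linear speed of each of lead_tall, lead_long, lithium_pack, round_cell, block_cell below 0.02 m/s and angular speed of each of lead_tall, lead_long, lithium_pack, round_cell, block_cell below 0.15 rad/s and x of lead_long_center in the frame of lead_tray between -0.078 and 0.078 m and y of lead_long_center in the frame of lead_tray between -0.078 and 0.078 m and z of lead_long_center in the frame of lead_tray between 0.024 and 0.036 m and x of lithium_pack_center in the frame of lithium_tray between -0.078 and 0.078 m and y of lithium_pack_center in the frame of lithium_tray between -0.078 and 0.078 m and z of lithium_pack_center in the frame of lithium_tray between 0.0073 and 0.0193 m and x of round_cell_center in the frame of dry_tray between -0.078 and 0.078 m and y of round_cell_center in the frame of dry_tray between -0.078 and 0.078 m and z of round_cell_center in the frame of dry_tray between 0.028 and 0.04 m and x of block_cell_center in the frame of dry_tray between -0.078 and 0.078 m and y of block_cell_center in the frame of dry_tray between -0.078 and 0.078 m and z of block_cell_center in the frame of dry_tray between 0.022 and 0.034 m); the robot touches nothing.
It fails at once if a battery is dropped or thrown: out of the gripper and moving faster than 0.75 m/s (a fall of about 3 cm) ((linear speed of lead_tall above 0.75 m/s and contact force between the fingers and lead_tall below 0.05 N) or (linear speed of lead_long above 0.75 m/s and contact force between the fingers and lead_long below 0.05 N) or (linear speed of lithium_pack above 0.75 m/s and contact force between the fingers and lithium_pack below 0.05 N) or (linear speed of round_cell above 0.75 m/s and contact force between the fingers and round_cell below 0.05 N) or (linear speed of block_cell above 0.75 m/s and contact force between the fingers and block_cell below 0.05 N)).
It also fails if it takes over 136 s, if anything falls off the work surface, if the arm or the gripper's body presses on something with over 40 N, if the wrist force passes 120 N, or if a joint passes its speed limit or range.

## Working session

There is one attempt and no reset: what is moved stays moved. The work goes in short steps, Python scripts to look and compute and a shell command to move; the robot and the scene stay as the last step left them, time stands still between calls to the robot, and variables do not carry over. Pictures are saved under pics/ and viewed, at most 14 in all, crops included, and the job is handed in when it is done.

```bash
ls; mkdir -p pics; cat > h.py <<'E'
import numpy as np, cv2
from workcell import *
def snap(name,fn=None):
    c=read_camera(name)
    if fn: cv2.imwrite('pics/'+fn,c['pixels'])
    return c
def pts(c):
    K=np.array(c['K']);z=c['z_map'];h,w=z.shape
    v,u=np.mgrid[0:h,0:w].astype(float)
    xd=(u-K[0,2])/K[0,0];yd=(v-K[1,2])/K[1,1]
    x,y=xd.copy(),yd.copy()
    for _ in range(20):
        s=1+c['k1']*(x*x+y*y);x,y=xd/s,yd/s
    P=np.stack([x*z,-y*z,-z],-1)
    return P@np.array(c['rotation']).T+np.array(c['eye'])
E
python3 - <<'E'
from h import *
for n in('scene','top'):
    c=snap(n,n+'1.png'); np.savez(n+'1.npz',P=pts(c),px=c['pixels'],z=c['z_map']); print(n,c['K'],c['k1'],c['eye'],c['rotation'])
print(get_obs(),tips_ahead)
E
```

```text
picsTraceback (most recent call last):
  File "<stdin>", line 3, in <module>
  File "h.py", line 15, in pts
    return P@np.array(c['rotation']).T+np.array(c['eye'])
           ~^~~~~~~~~~~~~~~~~~~~~~~~~~
ValueError: matmul: Input operand 1 has a mismatch in its core dimension 0, with gufunc signature (n?,k),(k,m?)->(n?,m?) (size 4 is different from 3)
```

```bash
sed -i "s/np.array(c\['rotation'\]).T/R(c['rotation']).T/" h.py; cat >> h.py <<'E'
def R(q):
    from scipy.spatial.transform import Rotation
    return Rotation.from_quat(np.array(q)[[1,2,3,0]]).as_matrix()
E
python3 - <<'E'
from h import *
for n in('scene','top'):
    c=snap(n,n+'1.png'); np.savez(n+'1.npz',P=pts(c),px=c['pixels'],z=c['z_map']); print(n,c['K'],c['k1'],c['eye'],c['rotation'])
print(get_obs(),tips_ahead)
E
```

```text
scene [[517.00803192   0.         313.68560136]
 [  0.         517.00803192 236.08947612]
 [  0.           0.           1.        ]] -0.0073571725333073795 [1163.57471989  183.27616335  817.37094947] [0.54345563 0.19771238 0.26640893 0.77109797]
top [[615.08322364   0.         313.93230451]
 [  0.         615.08322364 241.96872835]
 [  0.           0.           1.        ]] -0.1563499876916422 [ 314.47627803   -6.00047877 1182.75885704] [-0.69566842 -0.08500682  0.08623469  0.70808394]
{'time': 0.15, 'joint_pos': array([ 1.23839764e+00,  1.24368084e-01,  1.65135471e+00,  1.25757310e-05,
        1.36748823e+00, -8.26221004e-02]), 'joint_velocities': array([ 0.00160333, -0.00267473, -0.00381496, -0.00067678, -0.00052541,
        0.00073911]), 'joint_efforts': array([-5.80710025e-05, -4.18191898e+01, -3.60473120e+01,  7.75199826e-02,
        4.68515069e-02, -8.76622789e-05]), 'tcp_pos': array([160.65109315, 629.6400236 , 403.76420605]), 'ee_rot': array([-1.72736213e-04,  1.24565120e-01,  9.92211105e-01, -7.90552932e-04]), 'ft_force': array([-0.95694117,  0.24889839,  0.1222423 ]), 'torque': array([ 0.0027319 , -0.04034811,  0.037701  ]), 'finger_force': 0.0, 'width': 0.9989636205196504} 190.1
```

View pics/top1.png

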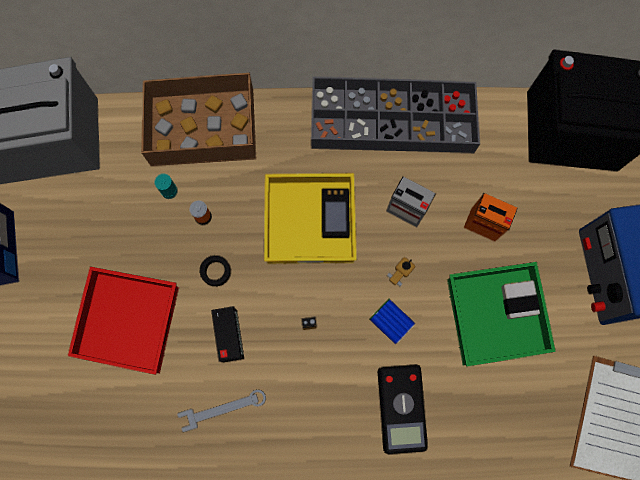

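View pics/scene1.png

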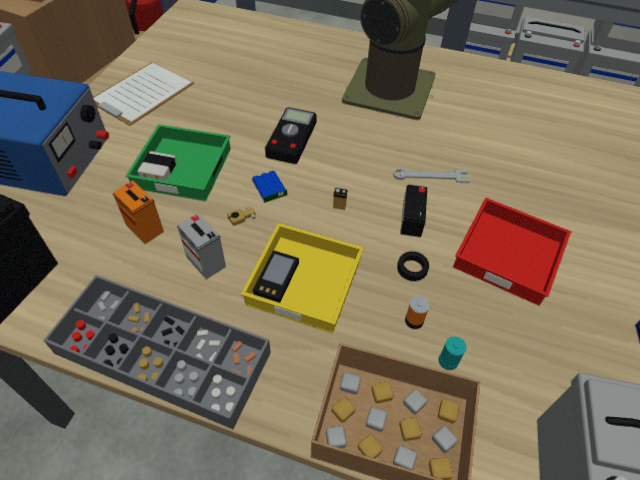

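The target pieces in the top view are:
- **Tall lead battery:** the light grey one at (410,200). The orange one at (492,216) is the look-alike to leave.
- **Round cell:** the orange one at (200,212). The turquoise one at (166,186) is left alone.
- **Long lead battery:** black, at (228,334).
- **Lithium pack:** blue, at (392,321).
- **Small block:** (309,323).

The trays are red (123,320), yellow (310,218) and green (500,314).

```bash
python3 - <<'E'
from h import *
d=np.load('top1.npz');P=d['P'];px=d['px']
def rect(name,u0,v0,u1,v1,zlo,zhi):
    Q=P[v0:v1,u0:u1].reshape(-1,3);m=(Q[:,2]>zlo)&(Q[:,2]<zhi);Q=Q[m]
    r=cv2.minAreaRect(Q[:,:2].astype(np.float32));b=cv2.boxPoints(r)
    e=[b[1]-b[0],b[2]-b[1]]; L=[np.linalg.norm(x) for x in e]; i=int(np.argmax(L))
    print(name,len(Q),'c',np.round(r[0],1),'LxW',round(L[i],1),round(L[1-i],1),'long-axis deg',round(np.degrees(np.arctan2(e[i][1],e[i][0]))%180,1),'z',np.round(np.percentile(Q[:,2],[5,50,95]),1))
rect('tall',380,165,445,235,93,115)
rect('long',205,295,250,370,46,65)
rect('lith',360,290,425,350,10,30)
rect('round',185,195,215,228,50,70)
rect('block',295,310,325,335,40,60)
rect('red',55,250,190,385,33,46)
rect('yellow',255,165,365,270,33,46)
rect('green',440,255,560,375,33,46)
rect('radio',318,184,354,242,14,26)
rect('flat',498,276,543,322,18,30)
rect('orange',460,185,525,245,93,115)
rect('turq',150,170,182,204,50,70)
im=px
tiles=[cv2.resize(im[v-40:v+40,u-40:u+40],(260,260),interpolation=cv2.INTER_CUBIC) for u,v in[(410,200),(200,212),(228,334),(392,321),(309,323),(500,216)]]
cv2.imwrite('pics/crop1.png',np.vstack([np.hstack(tiles[:3]),np.hstack(tiles[3:])]))
E
```

```text
tall 880 c [ 670.  -197.1] LxW 70.9 49.3 long-axis deg 59.7 z [ 95.1  99.4 103.1]
long 1166 c [424.8 155. ] LxW 98.0 44.3 long-axis deg 8.6 z [47.7 51.9 55.5]
lith 1059 c [ 446.5 -157. ] LxW 71.2 56.2 long-axis deg 44.9 z [12.  16.3 20.6]
round 254 c [662.3 211.3] LxW 34.2 32.9 long-axis deg 99.6 z [53.7 58.7 61.9]
block 143 c [444.7   3. ] LxW 26.6 18.4 long-axis deg 95.4 z [42.2 46.2 49.8]
red 1437 c [454.  356.9] LxW 179.0 176.8 long-axis deg 78.7 z [35.2 39.7 43.5]
yellow 1317 c [649.9  -2.3] LxW 176.2 175.5 long-axis deg 179.6 z [35.2 39.3 43.1]
green 1410 c [ 453.6 -365.4] LxW 179.4 177.1 long-axis deg 96.7 z [34.6 38.9 42.6]
radio 1321 c [657.6 -54.6] LxW 108.4 58.4 long-axis deg 178.9 z [17.5 21.5 25. ]
flat 1168 c [ 477.9 -411.8] LxW 89.4 67.8 long-axis deg 6.5 z [20.6 25.1 28.8]
orange 865 c [ 637.5 -351.7] LxW 71.6 48.8 long-axis deg 64.2 z [ 94.9  99.3 103.2]
turq 255 c [719.5 282.8] LxW 34.4 33.5 long-axis deg 69.8 z [53.4 59.1 62.7]
```

View pics/crop1.png

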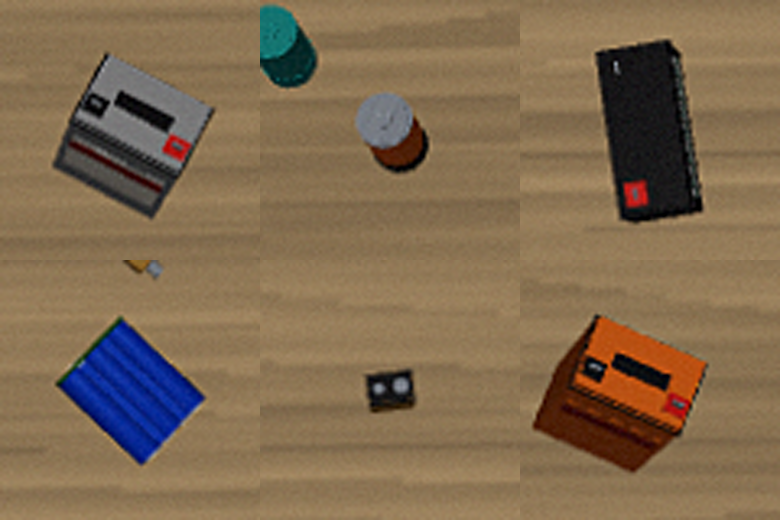

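The enlarged crop confirms the picks: the grey tall battery (not the orange one), the orange cell (not turquoise), the black long battery, the blue pack and the small block. Their sizes match the ones given. First I work out the move to the long battery.

```bash
cat > g.py <<'E'
import sys
from h import *
# usage: x y zgrasp yaw  -> shift along tool axes (cm) and rz (deg) from the pose as measured
def main(x,y,z,yaw):
    o=get_obs();M=R(o['ee_rot']);d=np.array([x,y,z+171])-o['tcp_pos']
    cur=np.degrees(np.arctan2(M[1,1],M[0,1]));dy=(yaw-cur+180)%360-180
    a=np.radians(yaw);N=np.array([[-np.sin(-a),np.cos(a),0],[-np.cos(a),np.sin(a),0],[0,0,-1.]]).T
    tilt=M.T@np.array([0,0,-1.])
    print('t',round(o['time'],2),'yaw',cur.round(1),'tcp',o['tcp_pos'].round(1),'tiltxy',tilt[:2].round(4),'w',round(o['width']*95,1),'F',o['ft_force'].round(1))
    print('tool-shift now axes',(M.T@d/10).round(2),' in final-yaw axes',(N.T@d/10).round(2),' rz',round(-dy,1))
main(*map(float,sys.argv[1:]))
E
python3 g.py 424.8 155 120 98.6
```

```text
t 0.15 yaw 75.7 tcp [160.7 629.6 403.8] tiltxy [-0.0001  0.0016] w 94.9 F [-1.   0.2  0.1]
tool-shift now axes [-37.33 -39.44  11.33]  in final-yaw axes [ 33.22 -42.98  11.28]  rz -22.9
```

```bash
sed -i 's/N=np.array.*$/N=np.array([[-np.sin(a),np.cos(a),0],[np.cos(a),np.sin(a),0],[0,0,-1.]]).T/' g.py
python3 -m creep '[[0,-4.15,-4.4,0,0,0,0],[0,-4.15,-4.4,0,0,0,0],[0,-4.15,-4.4,0,0,0,0],[0,-4.15,-4.4,0,0,0,0],[0,-4.15,-4.4,0,0,0,0],[0,-4.15,-4.4,0,0,0,0],[0,-4.15,-4.4,1,0,0,0],[0,-4.15,-4.4,1,0,0,0],[0,-4.15,-4.4,1,0,0,0],[0,0,0,2,0,0,-10]]'; python3 g.py 424.8 155 30 98.6
```

```text
time: 1.4
tcp_pos: [426.4, 150.5, 355.2]
ee_rot: [0.001, 0.039, 0.999, -0.0]
ft_force: [0.2, 0.9, 0.3]
width: 1.001
finger_force: 0.0
t 1.4 yaw 85.6 tcp [426.4 150.5 355.2] tiltxy [ 0.0022 -0.    ] w 95.1 F [0.2 0.9 0.3]
tool-shift now axes [ 0.22  0.44 15.42]  in final-yaw axes [ 0.09  0.47 15.42]  rz -13.0
```

```bash

python3 -m creep '[[0,0,0,3,0,0,-6.5],[0,0,0,3,0,0,-6.5],[0,0.1,0.4,2.5,0,0,0],[0,0,0,2.5,0,0,0],[0,0,0,2.2,0,0,0],[0,0,0,2.2,0,0,0],[0,0,0,0,0,0,0],[0.3,0,0,0,0,0,0],[0.6,0,0,0,0,0,0],[0.6,0,0,0,0,0,0]]'; python3 g.py 424.8 155 30 98.6
```

```text
time: 2.65
tcp_pos: [423.5, 157.7, 201.7]
ee_rot: [0.001, -0.076, 0.997, 0.0]
ft_force: [-0.1, 0.4, -0.2]
width: 0.739
finger_force: 0.0
t 2.65 yaw 98.7 tcp [423.5 157.7 201.7] tiltxy [ 0.0018 -0.0002] w 70.3 F [-0.1  0.4 -0.2]
tool-shift now axes [-0.09 -0.28  0.07]  in final-yaw axes [-0.09 -0.28  0.07]  rz 0.1
```

```bash

python3 -m creep '[[0.3,-0.1,-0.2,0,0,0,0],[1,0,0,0,0,0,0],[1,0,0,0,0,0,0],[1,0,0,0,0,0,0],[1,0,0,0,0,0,0],[1,0,0,0,0,0,0],[1,0,0,0,0,0,0],[1,0,0,0,0,0,0],[1,0,0,-1,0,0,0],[1,0,0,-2,0,0,0]]'; python3 g.py 446.6 319.7 110 78.7
```

```text
time: 3.9
tcp_pos: [423.2, 155.8, 229.4]
ee_rot: [-0.002, -0.076, 0.997, 0.0]
ft_force: [0.4, -0.5, -6.6]
width: 0.452
finger_force: 30.0
t 3.9 yaw 98.7 tcp [423.2 155.8 229.4] tiltxy [-0.0045 -0.0008] w 43.0 F [ 0.4 -0.5 -6.6]
tool-shift now axes [-4.76 15.86 -5.17]  in final-yaw axes [ 0.92 16.54 -5.16]  rz 20.0
```

```bash

python3 -m creep '[[1,0,0,-3,0,0,0],[1,0,0,-2.2,0,0,0],[1,-1.2,4,0,0,0,0],[1,-1.2,4,0,0,0,0],[1,-1.2,4,0,0,0,0],[1,-1.2,3.9,0,0,0,0],[1,0,0,0,0,0,10],[1,0,0,0,0,0,10],[1,0,0,0,0,0,0],[1,0,0,0,0,0,0]]'; python3 g.py 446.6 319.7 35 78.7
```

```text
time: 5.15
tcp_pos: [447.5, 320.1, 282.3]
ee_rot: [-0.001, 0.097, 0.995, -0.0]
ft_force: [0.2, -0.5, -5.8]
width: 0.453
finger_force: 30.0
t 5.15 yaw 78.8 tcp [447.5 320.1 282.3] tiltxy [-0.001   0.0003] w 43.1 F [ 0.2 -0.5 -5.8]
tool-shift now axes [ 0.07 -0.05  7.63]  in final-yaw axes [ 0.08 -0.05  7.63]  rz 0.1
```

```bash

python3 -m creep '[[1,0,0,2.5,0,0,0],[1,0,0,2.5,0,0,0],[1,0,0,1.5,0,0,0],[1,0,0,0.8,0,0,0],[1,0,0,0.3,0,0,0],[1,0,0,0,0,0,0],[0.45,0,0,0,0,0,0],[0.45,0,0,0,0,0,0],[0.45,0,0,0,0,0,0],[0.45,0,0,0,0,0,0]]'; python3 g.py 446.6 319.7 35 78.7
```

```text
time: 6.4
tcp_pos: [448.0, 320.3, 207.3]
ee_rot: [0.0, 0.099, 0.995, 0.0]
ft_force: [0.4, 0.7, -0.6]
width: 0.552
finger_force: 0.0
t 6.4 yaw 78.7 tcp [448.  320.3 207.3] tiltxy [ 0.0007 -0.0006] w 52.5 F [ 0.4  0.7 -0.6]
tool-shift now axes [ 0.13 -0.09  0.13]  in final-yaw axes [ 0.13 -0.09  0.13]  rz -0.0
```

```bash

python3 -m creep '[[0.45,0,0,-3,0,0,0],[0.45,0,0,-5,0,0,0],[0.1,0,0,-5,0,0,0],[0,0,0,-1,0,0,10],[0,0,0,0,0,0,10],[0,0,0,0,0,0,10],[0,0,0,0,0,0,10],[0,0,0,0,0,0,10],[0,0,0,0,0,0,10],[0,0,0,0,0,0,0]]'; python3 g.py 670 -197.1 130 -30.3
```

```text
time: 7.65
tcp_pos: [447.8, 320.2, 346.8]
ee_rot: [0.0, 0.582, 0.813, -0.0]
ft_force: [-0.5, 0.0, -0.5]
width: 0.998
finger_force: 0.0
t 7.65 yaw 18.8 tcp [447.8 320.2 346.8] tiltxy [0.0001 0.    ] w 94.8 F [-0.5  0.  -0.5]
tool-shift now axes [-56.13   4.36   4.58]  in final-yaw axes [-33.45  45.28   4.58]  rz 49.1
```

```bash

python3 -m creep '[[0,-5.6,0.44,0,0,0,0],[0,-5.6,0.44,0,0,0,0],[0,-5.6,0.44,0,0,0,0],[0,-5.6,0.44,0,0,0,0],[0,-5.6,0.44,0,0,0,0],[0,-5.6,0.44,0,0,0,0],[0,-5.6,0.44,0,0,0,0],[0,-5.6,0.44,0,0,0,0],[0,-5.6,0.44,0,0,0,0],[0,-5.6,0.44,0,0,0,0]]'
python3 -m creep '[[0,0,0,0,0,0,10],[0,0,0,0,0,0,10],[0,0,0,0,0,0,10],[0,0,0,0,0,0,10],[0,0,0,0,0,0,9],[0,0,0,2,0,0,0],[0,0,0,2.5,0,0,0],[0,0,0,0,0,0,0],[0,0,0,0,0,0,0],[0,0,0,0,0,0,0]]'; python3 g.py 670 -197.1 63 -30.3
```

```text
time: 8.9
tcp_pos: [669.5, -198.0, 346.7]
ee_rot: [0.0, 0.582, 0.813, 0.0]
ft_force: [0.2, -0.1, 0.8]
width: 1.002
finger_force: 0.0
time: 10.15
tcp_pos: [669.4, -196.3, 303.1]
ee_rot: [0.001, 0.867, 0.498, 0.001]
ft_force: [-0.9, -0.4, 0.6]
width: 1.001
finger_force: 0.0
t 10.15 yaw -30.3 tcp [ 669.4 -196.3  303.1] tiltxy [-0.0003 -0.0021] w 95.1 F [-0.9 -0.4  0.6]
tool-shift now axes [-0.04  0.08  6.91]  in final-yaw axes [-0.03  0.09  6.91]  rz 0.0
```

```bash

python3 -m creep '[[0,0,0.1,2.4,0,0,0],[0,0,0,2.4,0,0,0],[0,0,0,1.6,0,0,0],[0,0,0,0.5,0,0,0],[0.3,0,0,0,0,0,0],[0.6,0,0,0,0,0,0],[1,0,0,0,0,0,0],[1,0,0,0,0,0,0],[1,0,0,0,0,0,0],[1,0,0,0,0,0,0]]'
python3 -m creep '[[1,0,0,0,0,0,0],[1,0,0,0,0,0,0],[1,0,0,0,0,0,0],[1,0,0,-1,0,0,0],[1,0,0,-3,0,0,0],[1,0,0,-4,0,0,0],[1,0,0,-4,0,0,0],[1,0,0,-1,0,0,0],[1,0,0,0,0,0,0],[1,0,0,0,0,0,0]]'; python3 g.py 461.8 396.2 190 -11.3
```

```text
time: 11.4
tcp_pos: [670.4, -197.0, 233.6]
ee_rot: [0.001, 0.867, 0.498, 0.001]
ft_force: [3.1, -1.2, -0.1]
width: 0.496
finger_force: 30.0
time: 12.65
tcp_pos: [669.0, -196.4, 359.0]
ee_rot: [-0.002, 0.867, 0.498, -0.002]
ft_force: [0.4, -0.0, -6.5]
width: 0.493
finger_force: 30.0
t 12.65 yaw -30.3 tcp [ 669.  -196.4  359. ] tiltxy [0.001  0.0061] w 46.9 F [ 0.4 -0.  -6.5]
tool-shift now axes [ 40.7  -47.8    0.05]  in final-yaw axes [ 54.05 -31.93  -0.2 ]  rz -19.0
```

```bash

python3 -m creep '[[1,1.5,-1.8,0,0,0,0],[1,3,-3.5,0,0,0,0],[1,3,-3.5,0,0,0,0],[1,3,-3.5,0,0,0,0],[1,3,-3.5,0,0,0,0],[1,3,-3.5,0,0,0,0],[1,3,-3.5,0,0,0,0],[1,3,-3.5,0,0,0,0],[1,3,-3.5,0,0,0,0],[1,3,-3.5,0,0,0,0]]'
python3 -m creep '[[1,3,-3.5,0,0,0,0],[1,3,-3.5,0,0,0,0],[1,3,-3.5,0,0,0,0],[1,2.2,-2.6,0,0,0,0],[1,1,-1.4,0,0,0,0],[1,0,0,0,0,0,-9.5],[1,0,0,0,0,0,-9.5],[1,0,0,0,0,0,0],[1,0,0,0,0,0,0],[1,0,0,0,0,0,0]]'; python3 g.py 461.8 396.2 67 -11.3
```

```text
time: 13.9
tcp_pos: [524.3, 219.2, 361.4]
ee_rot: [-0.001, 0.867, 0.498, -0.001]
ft_force: [1.5, 0.9, -5.9]
width: 0.493
finger_force: 30.0
time: 15.15
tcp_pos: [462.6, 395.7, 362.6]
ee_rot: [0.0, 0.774, 0.633, -0.0]
ft_force: [-0.3, -0.3, -6.5]
width: 0.494
finger_force: 30.0
t 15.15 yaw -11.4 tcp [462.6 395.7 362.6] tiltxy [0.0003 0.0002] w 46.9 F [-0.3 -0.3 -6.5]
tool-shift now axes [ 0.04 -0.09 12.46]  in final-yaw axes [ 0.04 -0.09 12.46]  rz -0.1
```

```bash

python3 -m creep '[[1,0,-0.1,2.5,0,0,0],[1,0,0,3,0,0,0],[1,0,0,3,0,0,0],[1,0,0,2,0,0,0],[1,0,0,1.2,0,0,0],[1,0,0,0.5,0,0,0],[1,0,0,0.3,0,0,0],[1,0,0,0,0,0,0],[1,0,0,0,0,0,0],[1,0,0,0,0,0,0]]'; python3 g.py 461.8 396.2 67 -11.3
```

```text
time: 16.4
tcp_pos: [461.8, 396.2, 238.3]
ee_rot: [0.0, 0.773, 0.634, 0.0]
ft_force: [-0.9, 0.0, -5.5]
width: 0.495
finger_force: 30.0
t 16.4 yaw -11.3 tcp [461.8 396.2 238.3] tiltxy [-0.0007 -0.0006] w 47.0 F [-0.9  0.  -5.5]
tool-shift now axes [0.   0.   0.03]  in final-yaw axes [0.   0.   0.03]  rz -0.0
```

```bash

python3 -m creep '[[1,0,0,0.1,0,0,0],[0.8,0,0,0,0,0,0],[0.3,0,0,0,0,0,0],[0.3,0,0,0,0,0,0],[0.3,0,0,0,0,0,0],[0.3,0,0,-2,0,0,0],[0.3,0,0,-5,0,0,0],[0.3,0,0,-4,0,0,0],[0,0,0,-1,0,0,0],[0,0,0,0,0,0,0]]'; python3 g.py 446.5 -157 100 -45.1
```

```text
time: 17.65
tcp_pos: [461.6, 396.1, 357.8]
ee_rot: [0.0, 0.773, 0.634, 0.001]
ft_force: [-0.2, -0.6, -0.3]
width: 0.853
finger_force: 0.0
t 17.65 yaw -11.3 tcp [461.6 396.1 357.8] tiltxy [-0.0013 -0.0013] w 81.1 F [-0.2 -0.6 -0.3]
tool-shift now axes [-54.55   9.36   8.62]  in final-yaw axes [-40.11  38.11   8.68]  rz 33.8
```

```bash
python3 - <<'E'
from h import *
c=snap('top'); P=pts(c)
cv2.imwrite('pics/red2.png',cv2.resize(c['pixels'][240:400,20:240],None,fx=3,fy=3,interpolation=cv2.INTER_CUBIC))
E
```

```text
(no output)
```

View pics/red2.png

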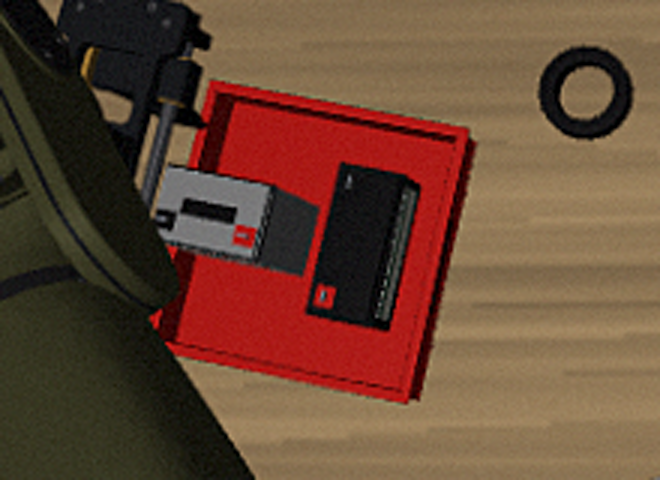

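The crop shows the black battery upright in the red tray at about (360,245), with the grey one upright beside it at about (225,210). Both stand clear of each other on the floor. Next is the lithium pack.

```bash

python3 -m creep '[[0,-5.4,0.9,0,0,0,0],[0,-5.4,0.9,0,0,0,0],[0,-5.4,0.9,0,0,0,0],[0,-5.4,0.9,0,0,0,0],[0,-5.4,0.9,0,0,0,0],[0,-5.4,0.9,0,0,0,0],[0,-5.4,0.9,0,0,0,0],[0,-5.4,0.9,0,0,0,0],[0,-5.4,1,0,0,0,0],[0,-5.4,1,0,0,0,0]]'
python3 -m creep '[[0,-0.5,0.2,2,0,0,8.5],[0,0,0,2,0,0,8.5],[0,0,0,2,0,0,8.5],[0,0,0,2.6,0,0,8.5],[0,0,0,0,0,0,0],[0,0,0,0,0,0,0],[0,0,0,0,0,0,0],[0,0,0,0,0,0,0],[0,0,0,0,0,0,0],[0,0,0,0,0,0,0]]'; python3 g.py 446.5 -157 22 -45.1
```

```text
time: 18.95
tcp_pos: [444.9, -153.0, 354.4]
ee_rot: [-0.002, 0.773, 0.634, -0.001]
ft_force: [1.2, -0.0, -0.5]
width: 0.999
finger_force: 0.0
time: 20.2
tcp_pos: [446.9, -156.8, 271.0]
ee_rot: [0.0, 0.925, 0.38, 0.0]
ft_force: [-0.7, 0.2, 0.5]
width: 1.001
finger_force: 0.0
t 20.2 yaw -45.3 tcp [ 446.9 -156.8  271. ] tiltxy [-0.0002 -0.0004] w 95.1 F [-0.7  0.2  0.5]
tool-shift now axes [-0.05 -0.02  7.8 ]  in final-yaw axes [-0.05 -0.01  7.8 ]  rz -0.2
```

```bash

python3 -m creep '[[0,0,0,2.5,0,0,0],[0,0,0,2.5,0,0,0],[0,0,0,1.6,0,0,0],[0,0,0,0.8,0,0,0],[0,0,0,0.4,0,0,0],[0.3,0,0,0,0,0,0],[0.6,0,0,0,0,0,0],[1,0,0,0,0,0,0],[1,0,0,0,0,0,0],[1,0,0,0,0,0,0]]'
python3 -m creep '[[1,0,0,0,0,0,0],[1,0,0,0,0,0,0],[1,0,0,-0.5,0,0,0],[1,0,0,-2,0,0,0],[1,0,0,-4,0,0,0],[1,0,0,-4,0,0,0],[1,0,0,-2,0,0,0],[1,0,0,0,0,0,-10],[1,0,0,0,0,0,-10],[1,0,0,0,0,0,-10]]'; python3 g.py 650 33 130 0
```

```text
time: 21.45
tcp_pos: [447.0, -156.8, 193.0]
ee_rot: [0.0, 0.925, 0.38, 0.0]
ft_force: [-0.1, 0.1, 1.9]
width: 0.585
finger_force: 30.0
time: 22.7
tcp_pos: [446.6, -156.6, 317.5]
ee_rot: [-0.0, 0.793, 0.609, -0.0]
ft_force: [0.6, 0.1, -0.2]
width: 0.585
finger_force: 30.0
t 22.7 yaw -15.0 tcp [ 446.6 -156.6  317.5] tiltxy [-0.0002  0.0007] w 55.5 F [ 0.6  0.1 -0.2]
tool-shift now axes [23.57 14.75  1.65]  in final-yaw axes [18.96 20.34  1.65]  rz -15.0
```

```bash

python3 -m creep '[[1,3,1.8,0,0,0,0],[1,4,2.5,0,0,0,0],[1,4,2.5,0,0,0,0],[1,4,2.5,0,0,0,0],[1,4,2.5,0,0,0,0],[1,3,1.9,0,0,0,0],[1,1.6,1,0,0,0,0],[1,0,0,0,0,0,-7.5],[1,0,0,0,0,0,-7.5],[1,0,0,0,0,0,0]]'; python3 g.py 650 33 26.5 0; python3 - <<'E'
from h import *
c=snap('scene','lith.png')
cv2.imwrite('pics/lith.png',cv2.resize(c['pixels'][120:340,160:440],None,fx=2.5,fy=2.5,interpolation=cv2.INTER_CUBIC))
E
```

```text
time: 23.95
tcp_pos: [650.6, 31.7, 317.4]
ee_rot: [-0.0, 0.71, 0.704, -0.0]
ft_force: [0.4, 0.0, -1.9]
width: 0.583
finger_force: 30.0
t 23.95 yaw -0.4 tcp [650.6  31.7 317.4] tiltxy [0.0002 0.0011] w 55.4 F [ 0.4  0.  -1.9]
tool-shift now axes [ 0.14 -0.05 11.99]  in final-yaw axes [ 0.13 -0.06 11.99]  rz -0.4
```

View pics/lith.png

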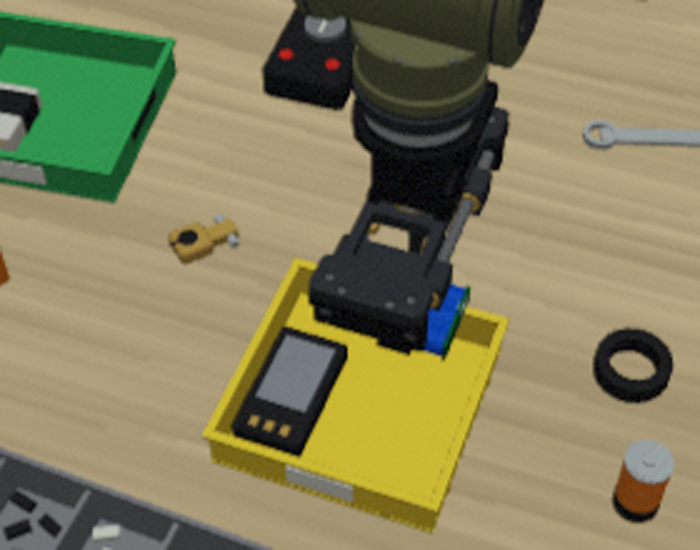

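```bash
python3 - <<'E'
from h import *
for n in('scene','top'):
    c=snap(n);P=pts(c);b=c['pixels'].astype(int)
    m=(b[...,0]>90)&(b[...,0]>b[...,2]*2)&(b[...,0]>b[...,1]*1.6)&(c['z_map']>0)
    Q=P[m];Q=Q[(abs(Q[:,0]-650)<80)&(abs(Q[:,1]-33)<80)]
    print(n,len(Q))
    if len(Q)<5: continue
    print(np.percentile(Q,[2,25,50,75,98],axis=0).round(1))
    t=Q[Q[:,2]>np.percentile(Q[:,2],60)]
    A=np.c_[t[:,:2]-[650,33],np.ones(len(t))];print(np.linalg.lstsq(A,t[:,2],rcond=None)[0].round(3))
E
```

```text
scene 212
[[630.4  47.8 135.7]
 [645.6  54.4 139.7]
 [658.8  57.4 141.2]
 [673.1  60.4 142.6]
 [703.2  65.3 210.8]]
[ 0.571  1.913 96.055]
top 0
```

```bash

python3 -m creep '[[1,0.1,0,2.5,0,0,0],[1,0,0,3,0,0,0],[1,0,0,3,0,0,0],[1,0,0,1.8,0,0,0],[1,0,0,1,0,0,0],[1,0,0,0.4,0,0,0],[1,0,0,0.2,0,0,0],[1,0,0,0,0,0,0],[1,0,0,0,0,0,0],[1,0,0,0,0,0,0]]'; python3 g.py 650 33 26.5 0;
python3 -m creep '[[0.7,0,0,0.1,0,0,0],[0.3,0,0,0,0,0,0],[0.3,0,0,0,0,0,0],[0.3,0,0,0,0,0,0],[0.3,0,0,-1,0,0,0],[0.3,0,0,-4,0,0,0],[0,0,0,-5,0,0,0],[0,0,0,-2,0,0,0],[0,0,0,0,0,0,0],[0,0,0,0,0,0,0]]'; python3 g.py 444.7 3 120 5.4
```

```text
time: 25.35
tcp_pos: [651.1, 33.1, 199.3]
ee_rot: [0.0, 0.709, 0.705, 0.0]
ft_force: [0.0, 0.6, -0.6]
width: 0.586
finger_force: 30.0
t 25.35 yaw -0.3 tcp [651.1  33.1 199.3] tiltxy [ 0.     -0.0008] w 55.7 F [ 0.   0.6 -0.6]
tool-shift now axes [-0.01 -0.11  0.18]  in final-yaw axes [-0.01 -0.11  0.18]  rz -0.3
time: 26.6
tcp_pos: [650.3, 33.1, 315.4]
ee_rot: [-0.001, 0.709, 0.705, -0.001]
ft_force: [-0.1, -0.1, 0.0]
width: 0.993
finger_force: 0.0
t 26.6 yaw -0.3 tcp [650.3  33.1 315.4] tiltxy [-0.0001  0.0036] w 94.3 F [-0.1 -0.1  0. ]
tool-shift now axes [ -3.12 -20.53   2.51]  in final-yaw axes [ -1.06 -20.75   2.44]  rz -5.7
```

Now the small block: move to (445, 3) and turn −5.7°.

```bash

python3 -m creep '[[0,-0.6,-4.1,0,0,0,0],[0,-0.6,-4.1,0,0,0,0],[0,-0.6,-4.1,0,0,0,0],[0,-0.6,-4.1,0,0,0,0],[0.4,-0.7,-4.1,0,0,0,0],[0.4,0,0,2.4,0,0,-5.7],[0.4,0,0,0,0,0,0],[0.4,0,0,0,0,0,0],[0.4,0,0,0,0,0,0],[0.4,0,0,0,0,0,0]]'; python3 g.py 444.7 3 32 5.4; python3 - <<'E'
from h import *
c=snap('scene')
cv2.imwrite('pics/mid.png',cv2.resize(c['pixels'][120:340,230:510],None,fx=2.5,fy=2.5,interpolation=cv2.INTER_CUBIC))
E
```

```text
time: 27.85
tcp_pos: [446.3, 3.2, 294.2]
ee_rot: [0.0, 0.673, 0.739, 0.0]
ft_force: [-0.5, 0.1, 1.0]
width: 0.596
finger_force: 0.0
t 27.85 yaw 5.4 tcp [446.3   3.2 294.2] tiltxy [ 0.0001 -0.0006] w 56.6 F [-0.5  0.1  1. ]
tool-shift now axes [-0.   -0.17  9.12]  in final-yaw axes [-0.   -0.16  9.12]  rz -0.0
```

View pics/mid.png

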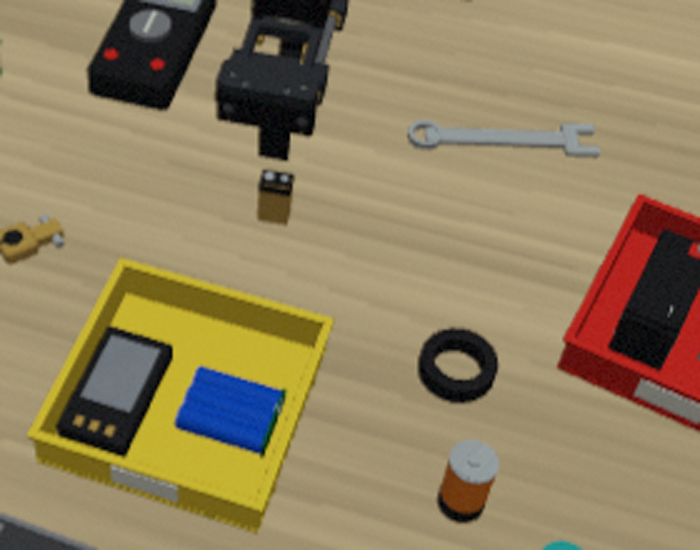

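The lithium pack lies flat in the yellow tray at about (230,410), clear of the radio pack. The open fingers hang above the block, which is at about (275,197).

```bash

python3 -m creep '[[0.4,0,-0.2,2.5,0,0,0],[0.4,0,0,3,0,0,0],[0.4,0,0,2,0,0,0],[0.4,0,0,1.1,0,0,0],[0.4,0,0,0.5,0,0,0],[0.6,0,0,0,0,0,0],[1,0,0,0,0,0,0],[1,0,0,0,0,0,0],[1,0,0,0,0,0,0],[1,0,0,0,0,0,0]]'
python3 -m creep '[[1,0,0,0,0,0,0],[1,0,0,0,0,0,0],[1,0,0,0,0,0,0],[1,0,0,-0.5,0,0,0],[1,0,0,-2,0,0,0],[1,0,0,-4,0,0,0],[1,0,0,-4,0,0,0],[1,0,0,-1,0,0,0],[1,0,0,0,0,0,0],[1,0,0,0,0,0,0]]'; python3 g.py 410.2 -338.3 150 6.7
```

```text
time: 29.15
tcp_pos: [443.9, 3.0, 203.0]
ee_rot: [0.0, 0.673, 0.74, 0.0]
ft_force: [-1.3, 0.7, 0.7]
width: 0.183
finger_force: 30.0
time: 30.4
tcp_pos: [443.2, 3.0, 315.7]
ee_rot: [-0.001, 0.673, 0.74, -0.001]
ft_force: [-0.5, -0.6, -0.3]
width: 0.183
finger_force: 30.0
t 30.4 yaw 5.4 tcp [443.2   3.  315.7] tiltxy [-0.0007  0.0034] w 17.4 F [-0.5 -0.6 -0.3]
tool-shift now axes [-33.67  -6.49  -0.53]  in final-yaw axes [-33.52  -7.26  -0.53]  rz -1.3
```

```bash

python3 -m creep '[[1,-2,-0.4,0,0,0,0],[1,-4,-0.8,0,0,0,0],[1,-4.5,-0.9,0,0,0,0],[1,-4.5,-0.9,0,0,0,0],[1,-4.5,-0.9,0,0,0,0],[1,-4.5,-0.9,0,0,0,0],[1,-4.5,-0.9,0,0,0,0],[1,-3.5,-0.6,0,0,0,0],[1,-1.7,-0.2,0,0,0,-1.3],[1,0,0,0,0,0,0]]';  python3 g.py 410.2 -338.3 36.5 6.7
```

```text
time: 31.65
tcp_pos: [410.2, -339.2, 315.7]
ee_rot: [-0.002, 0.665, 0.746, 0.0]
ft_force: [0.0, 1.0, -0.7]
width: 0.179
finger_force: 30.0
t 31.65 yaw 6.6 tcp [ 410.2 -339.2  315.7] tiltxy [-0.0029  0.0022] w 17.0 F [ 0.   1.  -0.7]
tool-shift now axes [ 0.06  0.03 10.82]  in final-yaw axes [9.000e-02 1.000e-02 1.082e+01]  rz -0.1
```

```bash

python3 -m creep '[[1,0.1,0,2,0,0,0],[1,0,0,3,0,0,0],[1,0,0,3,0,0,0],[1,0,0,1.5,0,0,0],[1,0,0,0.8,0,0,0],[1,0,0,0.4,0,0,0],[1,0,0,0.1,0,0,0],[1,0,0,0,0,0,0],[1,0,0,0,0,0,0],[1,0,0,0,0,0,0]]'; python3 g.py 410.2 -338.3 36.3 6.7;
python3 -m creep '[[0.9,0,0,0,0,0,0],[0.7,0,0,0,0,0,0],[0.65,0,0,0,0,0,0],[0.65,0,0,0,0,0,0],[0.65,0,0,-1,0,0,0],[0.65,0,0,-4,0,0,0],[0.3,0,0,-5,0,0,0],[0.3,0,0,-2,0,0,0],[0.3,0,0,0,0,0,0],[0.3,0,0,0,0,0,0]]'; python3 g.py 662.3 211.3 140 -39
```

```text
time: 32.9
tcp_pos: [410.7, -337.8, 210.1]
ee_rot: [0.0, 0.665, 0.747, -0.0]
ft_force: [0.4, 1.6, -0.9]
width: 0.184
finger_force: 30.0
t 32.9 yaw 6.7 tcp [ 410.7 -337.8  210.1] tiltxy [ 0.0005 -0.0004] w 17.5 F [ 0.4  1.6 -0.9]
tool-shift now axes [-0.05 -0.06  0.28]  in final-yaw axes [-0.05 -0.06  0.28]  rz -0.0
time: 34.15
tcp_pos: [410.2, -337.2, 327.7]
ee_rot: [-0.002, 0.665, 0.747, 0.0]
ft_force: [-0.2, -0.1, -0.2]
width: 0.682
finger_force: 0.0
t 34.15 yaw 6.7 tcp [ 410.2 -337.2  327.7] tiltxy [-0.0025  0.002 ] w 64.8 F [-0.2 -0.1 -0.2]
tool-shift now axes [51.54 31.43  1.74]  in final-yaw axes [ 58.49 -14.92   1.67]  rz 45.7
```

```bash

python3 -m creep '[[0.3,5.1,3.1,0,0,0,0],[0.3,5.1,3.1,0,0,0,0],[0.3,5.1,3.1,0,0,0,0],[0.3,5.1,3.1,0,0,0,0],[0.3,5.1,3.1,0,0,0,0],[0.3,5.1,3.1,0,0,0,0],[0.3,5.1,3.1,0,0,0,0],[0.3,5.1,3.1,0,0,0,0],[0.3,5.1,3.1,0,0,0,0],[0.3,5.1,3.1,0,0,0,0]]'
python3 -m creep '[[0.3,0.5,0.4,0.6,0,0,9],[0.3,0,0,1,0,0,9],[0.3,0,0,0,0,0,9],[0.3,0,0,0,0,0,9],[0.3,0,0,0,0,0,9],[0.3,0,0,0,0,0,0],[0.3,0,0,0,0,0,0],[0.3,0,0,0,0,0,0],[0.3,0,0,0,0,0,0],[0.3,0,0,0,0,0,0]]'; python3 g.py 662.3 211.3 40 -39;python3 - <<'E'
from h import *
c=snap('scene')
a=[cv2.resize(c['pixels'][v-60:v+60,u-60:u+60],(390,390),interpolation=cv2.INTER_CUBIC) for u,v in[(180,165),(417,310)]]
cv2.imwrite('pics/mid2.png',np.hstack(a))
E
```

```text
time: 35.4
tcp_pos: [659.1, 206.8, 326.4]
ee_rot: [-0.001, 0.665, 0.747, -0.002]
ft_force: [0.7, -1.4, 0.8]
width: 0.697
finger_force: 0.0
time: 36.65
tcp_pos: [662.5, 210.4, 313.9]
ee_rot: [0.0, 0.9, 0.436, 0.0]
ft_force: [0.0, 0.7, 0.1]
width: 0.703
finger_force: 0.0
t 36.65 yaw -38.3 tcp [662.5 210.4 313.9] tiltxy [-0.0002 -0.0001] w 66.8 F [0.  0.7 0.1]
tool-shift now axes [ 0.05 -0.07 10.29]  in final-yaw axes [ 0.05 -0.07 10.29]  rz 0.7
```

View pics/mid2.png

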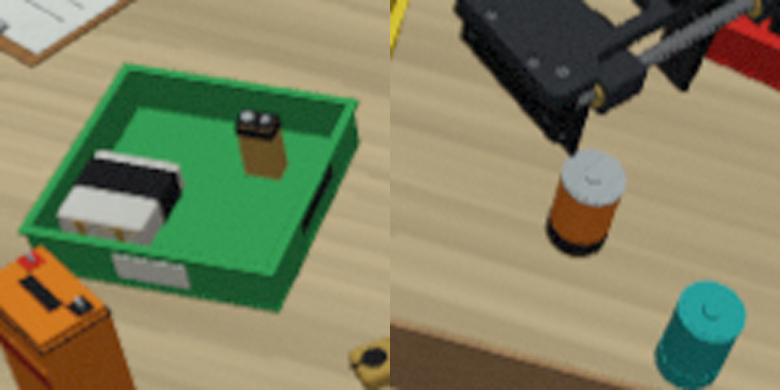

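The block stands upright in the green tray at about (262,145) in the left crop. The gripper is above the orange cell at (590,200) in the right crop, and the turquoise one is clear of it.

```bash

python3 -m creep '[[0.3,0,-0.1,2.5,0,0,0],[0.3,0,0,3,0,0,0],[0.3,0,0,2.7,0,0,0],[0.3,0,0,1.5,0,0,0],[0.3,0,0,0.6,0,0,0],[0.5,0,0,0,0,0,0],[1,0,0,0,0,0,0],[1,0,0,0,0,0,0],[1,0,0,0,0,0,0],[1,0,0,0,0,0,0]]'
python3 -m creep '[[1,0,0,0,0,0,0],[1,0,0,0,0,0,0],[1,0,0,0,0,0,0],[1,0,0,-0.5,0,0,0],[1,0,0,-2,0,0,0],[1,0,0,-4,0,0,0],[1,0,0,-4,0,0,0],[1,0,0,-1,0,0,0],[1,0,0,0,0,0,0],[1,0,0,0,0,0,0]]'; python3 g.py 489.6 -328.9 155 -38.3
```

```text
time: 37.95
tcp_pos: [662.0, 211.1, 211.5]
ee_rot: [0.0, 0.9, 0.436, 0.001]
ft_force: [0.2, 0.1, 1.4]
width: 0.344
finger_force: 30.0
time: 39.2
tcp_pos: [661.1, 210.9, 323.1]
ee_rot: [-0.0, 0.9, 0.436, -0.002]
ft_force: [-0.4, 0.0, -0.9]
width: 0.346
finger_force: 30.0
t 39.2 yaw -38.3 tcp [661.1 210.9 323.1] tiltxy [0.0032 0.0025] w 32.9 F [-0.4  0.  -0.9]
tool-shift now axes [-52.98  20.01  -0.17]  in final-yaw axes [-52.99  20.    -0.29]  rz -0.0
```

```bash

python3 -m creep '[[1,-2,0.8,0,0,0,0],[1,-4,1.5,0,0,0,0],[1,-4.5,1.7,0,0,0,0],[1,-4.5,1.7,0,0,0,0],[1,-4.5,1.7,0,0,0,0],[1,-4.5,1.7,0,0,0,0],[1,-4.5,1.7,0,0,0,0],[1,-4.5,1.7,0,0,0,0],[1,-4.5,1.7,0,0,0,0],[1,-4.5,1.7,0,0,0,0]]'
python3 -m creep '[[1,-4.5,1.7,0,0,0,0],[1,-3.5,1.3,0,0,0,0],[1,-2,0.7,0,0,0,0],[1,-1,0.4,0,0,0,0],[1,0,0,2,0,0,0],[1,0,0,3,0,0,0],[1,0,0,0,0,0,0],[1,0,0,0,0,0,0],[1,0,0,0,0,0,0],[1,0,0,0,0,0,0]]'; python3 g.py 489.6 -328.9 44.7 -38.3
```

```text
time: 40.45
tcp_pos: [524.3, -219.0, 324.5]
ee_rot: [-0.001, 0.9, 0.436, -0.001]
ft_force: [0.1, 0.5, -0.3]
width: 0.348
finger_force: 30.0
time: 41.7
tcp_pos: [490.5, -328.9, 277.0]
ee_rot: [0.001, 0.9, 0.436, 0.0]
ft_force: [-0.1, -0.0, -0.5]
width: 0.35
finger_force: 30.0
t 41.7 yaw -38.3 tcp [ 490.5 -328.9  277. ] tiltxy [-0.    -0.002] w 33.3 F [-0.1 -0.  -0.5]
tool-shift now axes [-0.06 -0.08  6.13]  in final-yaw axes [-0.06 -0.07  6.13]  rz 0.0
```

```bash

python3 -m creep '[[1,0,0,2,0,0,0],[1,0,0,2,0,0,0],[1,0,0,1.2,0,0,0],[1,0,0,0.5,0,0,0],[1,0,0,0.3,0,0,0],[1,0,0,0.1,0,0,0],[1,0,0,0,0,0,0],[1,0,0,0,0,0,0],[1,0,0,0,0,0,0],[1,0,0,0,0,0,0]]'; python3 g.py 489.6 -328.9 44.7 -38.3;
python3 -m creep '[[0.8,0,0,0,0,0,0],[0.5,0,0,0,0,0,0],[0.5,0,0,0,0,0,0],[0.5,0,0,0,0,0,0],[0.5,0,0,-1,0,0,0],[0.5,0,0,-4,0,0,0],[0.3,0,0,-5,0,0,0],[0.3,0,0,-3,0,0,0],[0.3,0,0,0,0,0,0],[0.3,0,0,0,0,0,0]]'
python3 -m creep '[[0,5,-2,0,0,0,0],[0,5,-2,0,0,0,0],[0,5,-2,0,0,0,0],[0,5,-2,0,0,0,0],[0,5,-2,0,0,0,0],[0,5,-2,0,0,0,0],[0,0,0,0,0,0,0],[0,0,0,0,0,0,0],[0,0,0,0,0,0,0],[0,0,0,0,0,0,0]]'
python3 - <<'E'
from h import *
snap('top','end_top.png');snap('scene','end_scene.png')
E
```

```text
time: 42.95
tcp_pos: [490.3, -329.0, 215.5]
ee_rot: [0.0, 0.9, 0.436, 0.0]
ft_force: [-2.1, 0.8, 3.8]
width: 0.348
finger_force: 30.0
t 42.95 yaw -38.3 tcp [ 490.3 -329.   215.5] tiltxy [ 0.    -0.001] w 33.1 F [-2.1  0.8  3.8]
tool-shift now axes [-0.04 -0.06 -0.02]  in final-yaw axes [-0.04 -0.06 -0.02]  rz -0.0
time: 44.2
tcp_pos: [489.8, -328.6, 343.8]
ee_rot: [-0.001, 0.9, 0.436, -0.0]
ft_force: [0.2, 0.5, -0.4]
width: 0.7
finger_force: 0.0
time: 45.45
tcp_pos: [581.7, -20.2, 344.5]
ee_rot: [-0.0, 0.9, 0.435, -0.0]
ft_force: [-0.1, -0.5, 0.3]
width: 1.002
finger_force: 0.0
```

View pics/end_top.png

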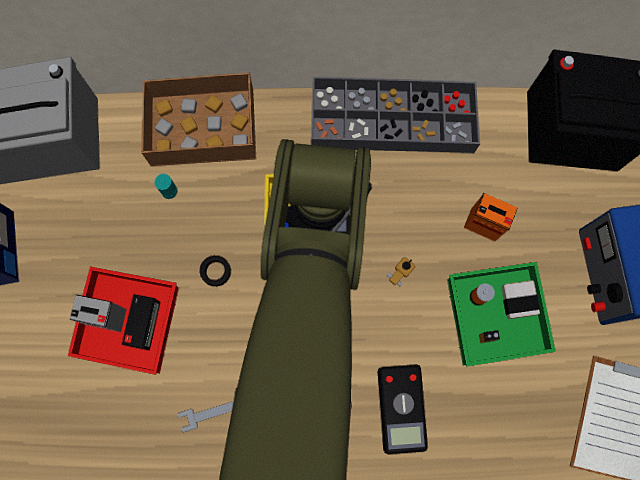

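View pics/end_scene.png

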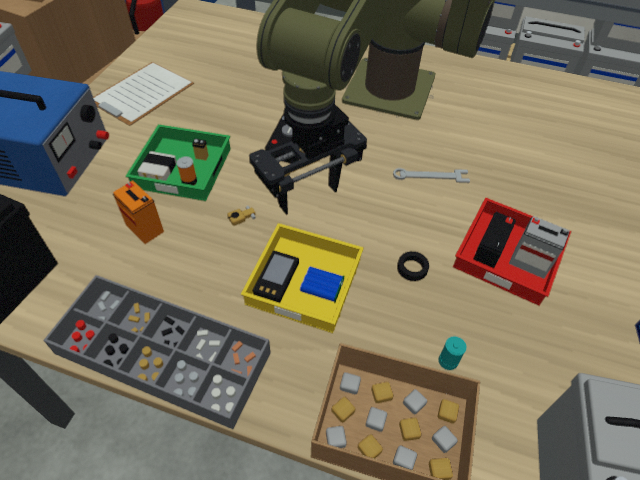

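The red tray holds the grey battery at (90,311) and the black one at (141,322). The green tray holds the round cell at (482,294) and the block at (489,337). The pack lies flat in yellow at (322,283) in the scene view. Before handing in, I check the heights and tray offsets from the depth data.

```bash
python3 - <<'E'
from h import *
T=pts(snap('top'));S=pts(snap('scene'))
def chk(n,P,win,zl,zh,tc,yaw):
    u0,v0,u1,v1=win;Q=P[v0:v1,u0:u1].reshape(-1,3);Q=Q[(Q[:,2]>zl)&(Q[:,2]<zh)]
    r=cv2.minAreaRect(Q[:,:2].astype(np.float32));d=np.array(r[0])-tc;a=np.radians(yaw)
    print(n,'tray xy',np.round([d@[np.cos(a),np.sin(a)],d@[-np.sin(a),np.cos(a)]],1),'size',np.round(r[1],1),'z med',np.median(Q[:,2]).round(1))
chk('tall',T,(60,285,118,335),95,115,(454,356.9),-11.3)
chk('long',T,(120,285,165,355),48,66,(454,356.9),-11.3)
chk('round',T,(468,280,500,310),56,75,(453.6,-365.4),6.7)
chk('block',T,(475,325,503,350),44,60,(453.6,-365.4),6.7)
chk('lith',S,(298,264,350,304),13,35,(649.9,-2.3),0)
E
```

```text
tall tray xy [ 1.1 39.1] size [72.  48.7] z med 103.9
long tray xy [  2. -37.] size [44.7 97.4] z med 55.8
round tray xy [40.1 33.1] size [35.1 32.7] z med 62.4
block tray xy [-39.9  31.8] size [18.2 27.5] z med 50.2
lith tray xy [ 3.2 43.3] size [58.  86.9] z med 20.6
```

```bash
python3 -c "
from workcell import *
print(finish_job())"
```

```text
the job is handed in; nothing more can be done
None
```

All five batteries are upright or flat on the floors of their correct trays, and the job was handed in at about 45.5 s of the 136 s allowed; no verdict was returned.

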